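Bar a bench vacuum pump over its compression peak

ROBOT

A 6-joint arm with a two-finger parallel gripper is mounted at the origin on the work surface. World frame = base frame: x ahead of the robot, y to its left, z up, the work surface at z = 0. Lengths are in m, angles in rad, forces in N, time in s.
With the tool pointing down it reaches from about 0.4 to 0.825 m from the base axis. Payload 7 kg.
Tool frame: the origin (TCP) lies at the centre of the arm's flange, where the gripper is bolted on; the fingertips stand 178 mm ahead of it and the grasp point (between the pads) lies 159 mm ahead of it; x points along the fingers, y is the direction in which the jaws open and shut, and the axes are right-handed (so a half turn about x gives the same grasp; the last joint's range is limited). The gripper opens to 88 mm and grips with 3 to 60 N. Pads are 19 mm wide; open, the fingers measure 130 mm over their backs; the gripper's body (78 mm by 193 mm) begins 47 mm behind the grasp point.
Start: joints at [-0.821, 0.359, 0.012, 0, -1.224, -0.288], TCP at [0.301, -0.604, 0.405] pointing down, gripper open.
Joint ranges: [-3.07, 3.07], [-1.43, 2.12], [-1.02, 1.25], [-3.03, 1.67], [-3.05, -0], [-3.03, 3.03]. Speed limits (rad/s): [2.39, 2.39, 3.01, 3.14, 3.14, 3.14].

INTERFACE

Orientations are given as [roll, pitch, yaw] about the fixed x, y, z axes, in that order (R = Rz(yaw) Ry(pitch) Rx(roll)).
In Python, from station import status, viewer, arm gives the robot as it stands. The module is installed in compiled form; this text tells all that it offers.
- The arm moves only by the tool apply_moves, never from a script. Its argument "commands" is a list of rows, each an object of numbers: "dx", "dy", "dz": the shift along the world's x, y, z in mm; "spin": the turn about the world's z in degrees; "hand": the closure, from 0 (fully open) to 1 (shut). A call has exactly 5 rows; each row shifts and turns the commanded pose from where the row before left it; what a row does not reach is not made up. A row lasts 1/8 s, in which the tool goes at most 62.5 mm and 10.7 degrees, less where a joint would pass 70% of its speed; a pose out of reach is approached as far as the arm can. A call is refused whole if a number of a shift passes 62.5 or a number of a turn 10.7, either way. A call with a gripper value outside its range is refused whole. The fingers move at their own pace and stop on an object; "grip_force" is the grip in N (left out, the last holds). Time passes only in rows, so rows that do not move let the fingers close, or fill a call up. It gives the time, the measured TCP pose, the force and the opening at its end, in the units of the state.
- status.get_state(): the state, without advancing time (a new reading comes with each control period).
- viewer.grab_frame(name): name is "side" or "top"; returns the picture (384x512x3 uint8, red, green, blue); there is no depth.
- viewer.camera_info(name): a dict with "fx", "fy", "cx", "cy" (pixels), "eye" and "attitude" of the camera in the world. Camera axes: x right, y up, looking along -z (the intrinsics and any distortion apply to the point x, -y, -z); pixel columns grow to the right and rows downward; lengths in m; the calibration is good to about 2 mm. A picture is of the moment at which its call begins. camera_info takes no time and is no camera call.
- arm.job_done(): hands the job in, once; it reports no verdict.
The state is a dict: "t": time; "q": joint angles; "qd": joint speeds; "joint_efforts": joint torques, N m; "eef_pos": TCP position; "ee_rot": TCP orientation; "force": force on the tool from outside, world axes, zero at the start; "moment": the same for the moment, N m; "width": finger opening in m.
Only numpy, scipy, OpenCV 4.12 (cv2) and the standard library are available. Lean on these libraries where they do the work, as an engineer would, in place of code of your own. Each camera call takes 0.05 s, during which the arm holds its last target.

TASK

Pull the locking pin out of its block on the bench vacuum pump and stand it in the empty hole of the grey stand. Then take the pump's flywheel by its handle and turn it slowly clockwise (seen from above); you will feel the resistance build up to a peak: stop just past it, where the resistance has died away, and let go gently so that the wheel stays there, neither springing back nor kicking on. Do not force or shove the pump, which stands on soft rubber mounts, and leave the glassware standing.

Things in the scene. Friction and masses are not known exactly. Their poses are not given: they have to be found in the camera images.
- pump: Grey base plate (250 x 290 mm) of a white bench vacuum pump, fixed to the bench; origin at the centre of its underside, z up through the hub. The pump stands on it on soft rubber mounts that give 1 mm per 12 N of side push; over 2.5 mm (30 N) is too much force. The finned cylinder points to its +x, the lock block (40 x 40 mm, top 105 mm above the bench) stands on its -y side.
- hub (a point): The flywheel's upright axis at its top face, 140 mm above the bench. Force to move the handle along its path: at first a steady friction of 3 to 5 N; after a while (how long differs) it swells over about 0.6 rad to a peak of 14 to 16 N and falls fast, back to friction about 0.55 rad past the peak. The peak lies 0.75 to 1.95 rad from the start and cannot be seen on the wheel.
- handle_mid (a point): Middle of the grip of the black upright handle on the flywheel (26 mm diameter, 55 mm tall, its top 25 mm above this point, the wheel's top face 30 mm below it), 80 mm from the wheel's axis. The grip spins freely on its own upright axis, so that a hand may keep its heading while the wheel turns.
- flywheel: Steel flywheel, level, 200 mm diameter, 20 mm thick (hub nut 8 mm higher); origin on its axis, at its underside. Where resistance past the peak is back to the first friction, the wheel stays when let go (0.1 rad margin either way); let go earlier, it springs back; further on, it pulls the hand forward and, let go, kicks on to a stop about 0.9 rad ahead.
- lock_pin: Steel pin 12 mm in diameter, 110 mm long, with a round head at the top (22 mm diameter, 14 mm tall), 90 g; origin at the centre of its lower end, z to the head. It starts upright, 30 mm deep in the 17 mm hole of the lock block beside the wheel, where it blocks the lug that sticks out 27 mm from the wheel's rim, 1.2 rad clockwise of the handle.
- stand_hole (a point): Centre of the mouth of the empty hole (26 mm diameter, 50 mm deep) in a grey plastic stand 60 x 120 x 65 mm that is fixed to the bench; the mouth is in its top face, z up. A short glass rod, 28 mm above the top face, is fixed in the stand 72 mm from this hole.
- gauge_top (a point): Top of a thin steel stem (10 mm diameter) in a brass bush on the finned cylinder, pushed up by the pressure: 110 mm above the bench at rest, 115 mm at the most. It is above 114.1 mm within about 0.4 rad of the place where resistance has died away past the peak, and nowhere else; too small a travel to be read exactly. Not to be touched.
- amber_bottle: Brown glass bottle, 86 mm diameter, 175 mm tall; a bystander, origin at the centre of its underside, z up.
- sample_jar: Clear glass jar, 70 mm diameter, 100 mm tall; a bystander, origin at the centre of its underside, z up.
- beaker: Glass beaker, 66 mm diameter, 85 mm tall; a bystander, origin at the centre of its underside, z up.

How it is judged:
On the way, in this order (a step that is already met when the one before it is completed fails the run):
1. the locking pin stands in the hole of the stand (horizontal distance between lock_pin and stand_hole below 0.011 m and z of lock_pin in the frame of stand_hole below -0.035 m), for 0.2 s.
2. the wheel has been turned past the peak of resistance (z of gauge_top in the frame of pump above 0.1141 m), for 0.1 s.
At the end, for the whole second after the job is handed in: the pin is in the stand's hole (lower end 35 mm or more below the mouth, within 11 mm of its centre); the wheel rests by itself past the peak of resistance, within about 0.4 rad of where resistance has died away, slower than 0.05 rad/s (all of step 1 and z of gauge_top in the frame of pump above 0.1141 m and angular speed of flywheel below 0.05 rad/s); the robot touches nothing.
It fails at once if the pump is forced: pushed sideways on its rubber mounts by over 2.5 mm (about 30 N) (horizontal distance between hub and pump above 0.0025 m).
It fails at once if the wheel is jerked or kicks round faster than 2.5 rad/s (angular speed of flywheel above 2.5 rad/s).
It fails at once if bottle, jar or beaker knocked over or pushed away (angle between any of amber_bottle, sample_jar, beaker's own z axis and vertical above 0.5 rad or distance of any of amber_bottle, sample_jar, beaker from where it was at the start of the episode above 0.05 m).
It also fails if it takes over 72 s, if anything falls off the work surface, if the arm or the gripper's body presses on something with over 40 N, if the wrist force passes 120 N, or if a joint passes its speed limit or range.

## Working session

There is one attempt and no reset: what is moved stays moved. The work goes in short steps, Python scripts to look and compute and a tool call to move; the robot and the scene stay as the last step left them, time stands still between calls to the robot, and variables do not carry over. Pictures are saved under pics/ and viewed, and the job is handed in when it is done.

Besides the shell and the picture viewer there is one more tool, called after "Request:" as name([rows], argument=value, ...), one row to a line, values as JSON. apply_moves: Moves the arm, as the interface text tells. Its arguments: {"type":"object","properties":{"commands":{"type":"array","items":{"type":"object","properties":{"dx":{"type":"number"},"dy":{"type":"number"},"dz":{"type":"number"},"spin":{"type":"number"},"hand":{"type":"number"}}}},"grip_force":{"type":"number"}},"required":["commands"]}

```bash
mkdir -p pics; python3 - <<'E'
from station import status, viewer
import cv2
print(status.get_state())
for n in("side","top"):
    f=viewer.grab_frame(n); cv2.imwrite(f"pics/{n}0.png",f[:,:,::-1]); print(n,viewer.camera_info(n))
E
```

```text
{'t': 0.0, 'q': array([-8.20873436e-01,  3.59397957e-01,  1.10493132e-02, -3.17029739e-04,
       -1.22410457e+00, -2.88110164e-01]), 'qd': array([-0.00176015, -0.00065691,  0.00113716,  0.0004763 ,  0.000385  ,
       -0.00050252]), 'joint_efforts': array([-4.91702815e-05, -5.82710302e+01,  2.93061322e+01,  6.99741170e+00,
        6.84738407e-03, -1.72221044e-04]), 'eef_pos': array([ 0.30067411, -0.60411788,  0.40371709]), 'ee_rot': array([1.68096228, 1.56911284, 2.14266704]), 'force': array([-0.76993192, -0.16195421, -0.22423728]), 'moment': array([-0.01103167,  0.0254615 , -0.076418  ]), 'width': 0.08769761737497501}
side {'fx': 444.1849141478194, 'fy': 444.1849141478194, 'cx': 253.790525138211, 'cy': 190.21414952667197, 'eye': array([0.27774096, 0.92999598, 0.76690951]), 'attitude': array([ 0.94739069,  0.01656255, -2.81938607])}
top {'fx': 388.8009861053035, 'fy': 388.8009861053035, 'cx': 258.36623795449924, 'cy': 194.431938703843, 'eye': array([0.3599665 , 0.05539039, 1.05977395]), 'attitude': array([ 0.21965236, -0.00385795, -1.44270667])}
```

View pics/side0.png

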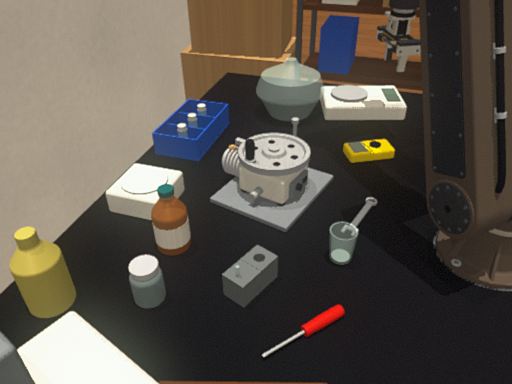

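View pics/top0.png

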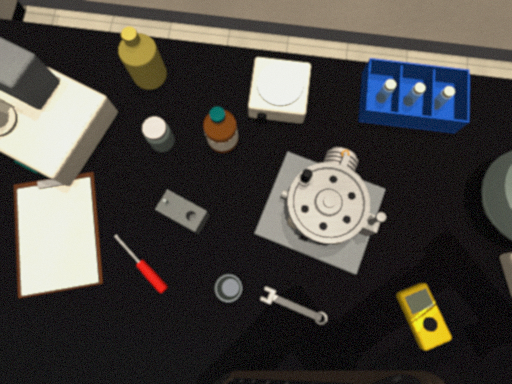

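```bash
cat > h.py <<'E'
import numpy as np, cv2
from scipy.spatial.transform import Rotation as Ro
from station import status, viewer
def cam(n):
    c=viewer.camera_info(n); return c,Ro.from_euler('xyz',c['attitude']).as_matrix(),np.array(c['eye'])
def ray(n,u,v):
    c,R,e=cam(n); d=R@np.array([(u-c['cx'])/c['fx'],-(v-c['cy'])/c['fy'],-1.]); return e,d/np.linalg.norm(d)
def onz(n,u,v,z):
    e,d=ray(n,u,v); return e+d*(z-e[2])/d[2]
def tri(uv1,uv2):
    e,d=ray('side',*uv1); f,g=ray('top',*uv2)
    A=np.stack([d,-g],1); s=np.linalg.lstsq(A,f-e,rcond=None)[0]
    p,q=e+d*s[0],f+g*s[1]; return (p+q)/2,np.linalg.norm(p-q)
def proj(n,P):
    c,R,e=cam(n); p=R.T@(np.array(P)-e); return np.array([c['cx']+c['fx']*p[0]/-p[2],c['cy']-c['fy']*p[1]/-p[2]])
def crop(n,src,u,v,w,h,s,out):
    f=cv2.imread(src) if src else viewer.grab_frame(n)[:,:,::-1]
    cv2.imwrite(out,cv2.resize(f[v:v+h,u:u+w],None,fx=s,fy=s,interpolation=cv2.INTER_CUBIC))
E
python3 - <<'E'
from h import *
crop('side','pics/side0.png',205,110,130,115,6,'pics/s_pump.png')
crop('top','pics/top0.png',250,140,140,135,5,'pics/t_pump.png')
a=cv2.imread('pics/side0.png')[240:310,215:290]; b=cv2.imread('pics/top0.png')[180:240,145:220]
a=cv2.resize(a,(400,373),interpolation=cv2.INTER_CUBIC);b=cv2.resize(b,(400,320),interpolation=cv2.INTER_CUBIC)
o=np.zeros((373,800,3),np.uint8);o[:,:400]=a;o[:320,400:]=b;cv2.imwrite('pics/stand.png',o)
E
```

```text
(no output)
```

View pics/s_pump.png

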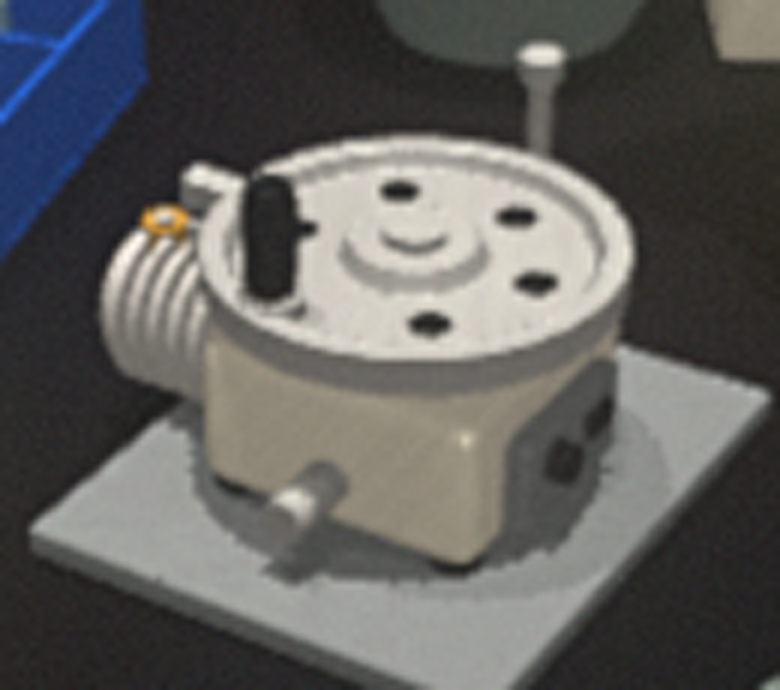

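View pics/t_pump.png

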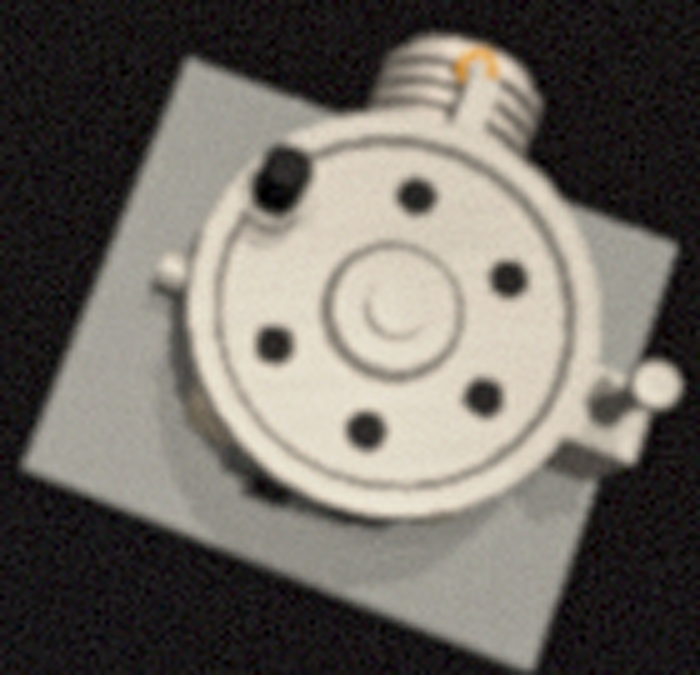

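View pics/stand.png

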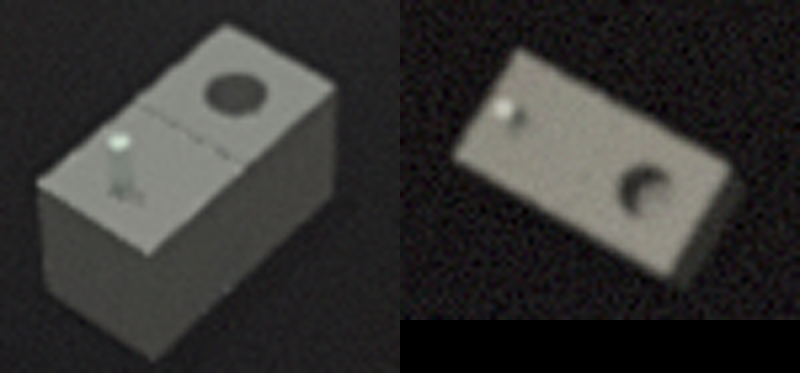

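```bash
python3 - <<'E'
from h import *
np.set_printoptions(precision=4,suppress=True)
P={'pinhead185':((295.2,118.8),(381.4,216.8),.185),'handletop195':((249.8,140.8),(307.6,172.5),.195),'hub148':((274.2,149.2),(329,202.2),.148),'hole65':((259.3,257.6),(190.9,215.6),.065),
'gauge110':((205+165/6,110+216/6),(250+482/5,140+68/5),.110),'rodtop93':((215+119/5.333,240+143/5.333),(145+105/5.333,180+109/5.333),.093)}
for k,(a,b,z) in P.items():
    print(k,tri(a,b),onz('side',*a,z),onz('top',*b,z))
# base plate corners top view; crop coords
for n,c in(('top',[(190,57),(678,243),(535,670),(22,467)]),):
  for u,v in c: print('corner',onz(n,250+u/5,140+v/5,.012))
for u,v in [(190,57),(590,0)]: pass
# wheel ellipse rim in top: extents
for u,v in [(188,300),(598,300),(395,105),(395,520)]: print('rim',onz('top',250+u/5,140+v/5,.14))
for u,v in [(183,170)]: pass
# stand corners
for u,v in [(520,48),(730,165),(668,278),(455,155)]: print('stand',onz('top',145+(u-400)/5.333,180+v/5.333,.065))
# glassware from top/side rough
print('bottle',onz('side',172,250,0),onz('top',217,115,.175)); print('jar',onz('side',150,303,0),onz('top',154,127,.1)); print('beaker',onz('side',340,260,0),onz('top',228,288,.04))
E
```

```text
pinhead185 (array([ 0.5403, -0.2083,  0.1828]), np.float64(0.002858503099845333)) [ 0.5407 -0.2041  0.185 ] [ 0.5384 -0.2077  0.185 ]
handletop195 (array([ 0.6186, -0.0294,  0.1941]), np.float64(0.0007839980716777178)) [ 0.6185 -0.028   0.195 ] [ 0.618  -0.0294  0.195 ]
hub148 (array([ 0.5687, -0.0931,  0.141 ]), np.float64(0.0039455191442535975)) [ 0.5675 -0.082   0.148 ] [ 0.5652 -0.0922  0.148 ]
hole65 (array([0.504 , 0.2466, 0.0628]), np.float64(0.0022334894102012236)) [0.5045 0.2487 0.065 ] [0.5026 0.246  0.065 ]
gauge110 (array([ 0.709 , -0.132 ,  0.1062]), np.float64(0.0026013470883977964)) [ 0.708  -0.1263  0.11  ] [ 0.7062 -0.1314  0.11  ]
rodtop93 (array([0.5303, 0.3138, 0.0908]), np.float64(0.0029208206613055114)) [0.531  0.3158 0.093 ] [0.5285 0.3129 0.093 ]
corner [0.7271 0.014  0.012 ]
corner [ 0.6543 -0.2667  0.012 ]
corner [ 0.4123 -0.2048  0.012 ]
corner [0.4842 0.0781 0.012 ]
rim [0.5595 0.0063 0.14  ]
rim [ 0.585  -0.1905  0.14  ]
rim [ 0.6706 -0.0843  0.14  ]
rim [ 0.4667 -0.1024  0.14  ]
stand [0.5645 0.3186 0.065 ]
stand [0.52   0.2069 0.065 ]
stand [0.4617 0.2278 0.065 ]
stand [0.5077 0.3404 0.065 ]
bottle [ 0.7421  0.2257 -0.    ] [0.7404 0.2028 0.175 ]
jar [0.7111 0.392  0.    ] [0.7178 0.3743 0.1   ]
beaker [0.3369 0.1348 0.    ] [0.3339 0.1261 0.04  ]
```

```bash
python3 - <<'E'
from h import *
s=status.get_state(); R=Ro.from_euler('xyz',s['ee_rot']).as_matrix(); print(R.round(3))
y=R[:,1]; print('jaw angle',np.degrees(np.arctan2(y[1],y[0])), 'q1,q6 deg',np.degrees(s['q'][[0,5]]))
E
```

```text
[[-0.001 -0.445  0.895]
 [ 0.001  0.895  0.445]
 [-1.     0.001 -0.   ]]
jaw angle 116.45028229292156 q1,q6 deg [-47.03508554 -16.50829715]
```

Request:
apply_moves([
  {"dx":30,"dy":50,"spin":8.5,"hand":0},
  {"dx":30,"dy":50,"spin":8.5,"hand":0},
  {"dx":30,"dy":50,"spin":8.5,"hand":0},
  {"dx":30,"dy":50,"spin":8.5,"hand":0},
  {"dx":30,"dy":50,"spin":8.5,"hand":0},
], grip_force=20)

```text
invalid input at $.commands[0]: expected keys dx, dy, dz, spin, hand
```

Request:
apply_moves([
  {"dx":30,"dy":50,"hand":0},
  {"dx":30,"dy":50,"hand":0},
  {"dx":29,"dy":48,"hand":0},
  {"hand":0},
  {"hand":0},
])

```text
invalid input at $.commands[0]: expected keys dx, dy, dz, spin, hand
```

Request:
apply_moves([
  {"dx":30,"dy":50,"dz":0,"spin":8.5,"hand":0},
  {"dx":30,"dy":50,"dz":0,"spin":8.5,"hand":0},
  {"dx":30,"dy":50,"dz":0,"spin":8.5,"hand":0},
  {"dx":30,"dy":50,"dz":0,"spin":8.5,"hand":0},
  {"dx":30,"dy":50,"dz":0,"spin":8.5,"hand":0},
], grip_force=20)

```text
t: 0.72
eef_pos: [0.4513, -0.3525, 0.4045]
ee_rot: [1.286, 1.57, 2.494]
force: [1.1, -0.9, 0.3]
width: 0.0873
```

Request:
apply_moves([
  {"dx":30,"dy":50,"dz":0,"spin":0,"hand":0},
  {"dx":30,"dy":50,"dz":0,"spin":0,"hand":0},
  {"dx":29,"dy":48,"dz":0,"spin":0,"hand":0},
  {"dx":0,"dy":0,"dz":-20,"spin":0,"hand":0},
  {"dx":0,"dy":0,"dz":0,"spin":0,"hand":0},
])

```text
t: 1.35
eef_pos: [0.5394, -0.2055, 0.3829]
ee_rot: [1.769, 1.567, 2.973]
force: [-0.3, -0.2, -0.0]
width: 0.0875
```

```bash
python3 - <<'E'
from h import *
crop('side',None,225,60,130,100,6,'pics/s1.png')
s=status.get_state(); R=Ro.from_euler('xyz',s['ee_rot']).as_matrix(); y=R[:,1]; print(s['t'],s['eef_pos'],np.degrees(np.arctan2(y[1],y[0])),s['eef_pos']+.159*R[:,0])
E
```

```text
1.4 [ 0.53952412 -0.2061684   0.38405324] 158.9820924485011 [ 0.53919242 -0.20616663  0.22505359]
```

View pics/s1.png

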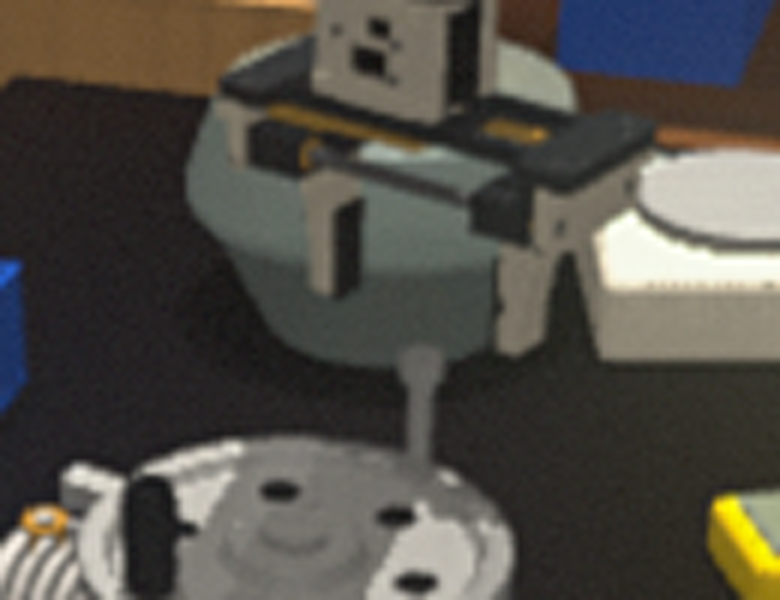

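Request:
apply_moves([
  {"dx":0,"dy":0,"dz":-25,"spin":0,"hand":0},
  {"dx":0,"dy":0,"dz":-22,"spin":0,"hand":0},
  {"dx":0,"dy":0,"dz":0,"spin":0,"hand":0.5},
  {"dx":0,"dy":0,"dz":0,"spin":0,"hand":0.7},
  {"dx":0,"dy":0,"dz":0,"spin":0,"hand":1},
], grip_force=20)

```text
t: 2.02
eef_pos: [0.54, -0.2066, 0.339]
ee_rot: [-1.381, 1.569, -0.177]
force: [0.7, -1.0, -0.1]
width: 0.0632
```

Request:
apply_moves([
  {"dx":0,"dy":0,"dz":0,"spin":0,"hand":1},
  {"dx":0,"dy":0,"dz":0,"spin":0,"hand":1},
  {"dx":0,"dy":0,"dz":0,"spin":0,"hand":1},
  {"dx":0,"dy":0,"dz":0,"spin":0,"hand":1},
  {"dx":0,"dy":0,"dz":0,"spin":0,"hand":1},
])

```text
t: 2.65
eef_pos: [0.5397, -0.2062, 0.3377]
ee_rot: [-1.892, 1.571, -0.688]
force: [0.1, -0.1, 0.4]
width: 0.0215
```

Request:
apply_moves([
  {"dx":0,"dy":0,"dz":8,"spin":0,"hand":1},
  {"dx":0,"dy":0,"dz":15,"spin":0,"hand":1},
  {"dx":0,"dy":0,"dz":20,"spin":0,"hand":1},
  {"dx":0,"dy":0,"dz":25,"spin":0,"hand":1},
  {"dx":0,"dy":0,"dz":30,"spin":0,"hand":1},
])

```text
t: 3.28
eef_pos: [0.5395, -0.2063, 0.4373]
ee_rot: [-1.36, 1.571, -0.157]
force: [1.0, -0.8, 0.4]
width: 0.0214
```

Request:
apply_moves([
  {"dx":0,"dy":0,"dz":30,"spin":0,"hand":1},
  {"dx":0,"dy":0,"dz":12,"spin":0,"hand":1},
  {"dx":0,"dy":0,"dz":0,"spin":0,"hand":1},
  {"dx":0,"dy":0,"dz":0,"spin":0,"hand":1},
  {"dx":0,"dy":0,"dz":0,"spin":0,"hand":1},
])

```text
t: 3.9
eef_pos: [0.5396, -0.2062, 0.4765]
ee_rot: [1.779, 1.569, 2.983]
force: [0.0, -0.3, -1.6]
width: 0.0213
```

```bash
python3 - <<'E'
from h import *
crop('side',None,225,0,160,160,4,'pics/s2.png')
E
```

```text
(no output)
```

View pics/s2.png

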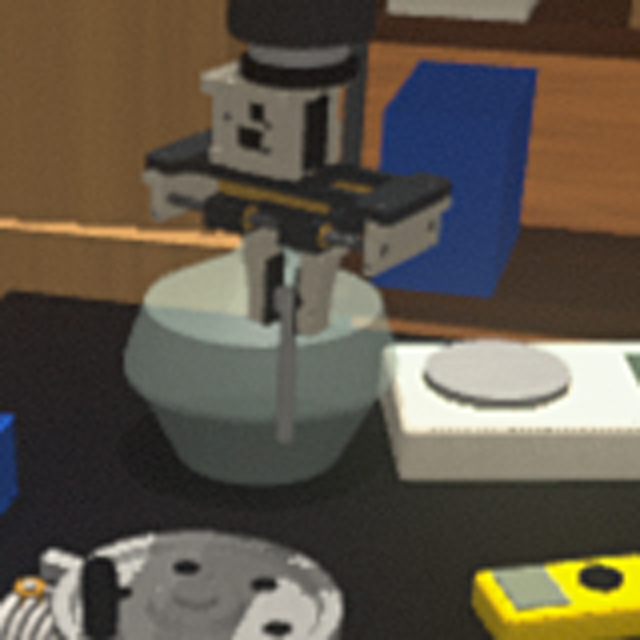

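Request:
apply_moves([
  {"dx":-4,"dy":40,"dz":0,"spin":0,"hand":1},
  {"dx":-4,"dy":55,"dz":0,"spin":0,"hand":1},
  {"dx":-4,"dy":55,"dz":0,"spin":0,"hand":1},
  {"dx":-4,"dy":55,"dz":0,"spin":0,"hand":1},
  {"dx":-4,"dy":55,"dz":0,"spin":0,"hand":1},
])

```text
t: 4.58
eef_pos: [0.5193, 0.0554, 0.4774]
ee_rot: [2.571, 1.57, -2.508]
force: [0.7, 0.7, -1.4]
width: 0.021
```

Request:
apply_moves([
  {"dx":-4,"dy":55,"dz":0,"spin":0,"hand":1},
  {"dx":-4,"dy":55,"dz":0,"spin":0,"hand":1},
  {"dx":-4,"dy":50,"dz":0,"spin":0,"hand":1},
  {"dx":-4,"dy":33,"dz":-50,"spin":0,"hand":1},
  {"dx":0,"dy":0,"dz":-60,"spin":0,"hand":1},
])

```text
t: 5.2
eef_pos: [0.5035, 0.2492, 0.3667]
ee_rot: [-0.415, 1.568, 0.792]
force: [0.3, 0.7, -2.1]
width: 0.0208
```

Request:
apply_moves([
  {"dx":0,"dy":0,"dz":-15,"spin":0,"hand":1},
  {"dx":0,"dy":0,"dz":0,"spin":0,"hand":1},
  {"dx":0,"dy":0,"dz":0,"spin":0,"hand":1},
  {"dx":0,"dy":0,"dz":0,"spin":0,"hand":1},
  {"dx":0,"dy":0,"dz":0,"spin":0,"hand":1},
])

```text
t: 5.82
eef_pos: [0.504, 0.2466, 0.3539]
ee_rot: [-0.46, 1.569, 0.744]
force: [0.6, 0.5, -1.0]
width: 0.0212
```

```bash
python3 - <<'E'
from h import *
crop('side',None,190,150,150,150,4,'pics/s3.png')
crop('top',None,145,150,110,110,5,'pics/t3.png')
print(status.get_state()['eef_pos'])
E
```

```text
[0.50378975 0.24660904 0.35331978]
```

View pics/s3.png

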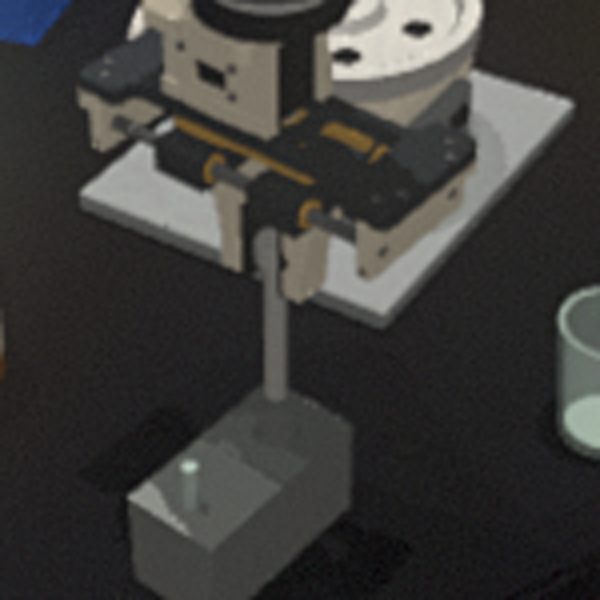

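View pics/t3.png

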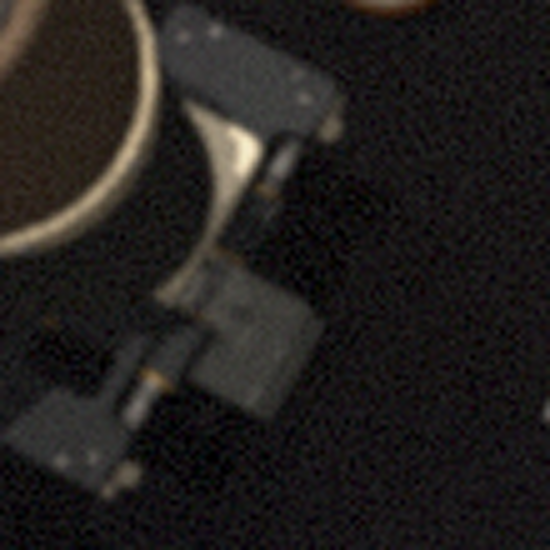

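```bash
python3 - <<'E'
from h import *
print(onz('side',259,249.3,.0915),onz('side',259.3,257.6,.065),proj('side',(.504,.2466,.0915)))
E
```

```text
[0.50445352 0.2500613  0.0915    ] [0.50446208 0.2486923  0.065     ] [259.67910331 248.30582726]
```

Request:
apply_moves([
  {"dx":0,"dy":0,"dz":-20,"spin":0,"hand":1},
  {"dx":0,"dy":0,"dz":-20,"spin":0,"hand":1},
  {"dx":0,"dy":0,"dz":-20,"spin":0,"hand":1},
  {"dx":0,"dy":0,"dz":-8,"spin":0,"hand":1},
  {"dx":0,"dy":0,"dz":0,"spin":0,"hand":1},
])

```text
t: 6.55
eef_pos: [0.5037, 0.2467, 0.2845]
ee_rot: [2.858, 1.57, -2.222]
force: [0.3, -0.1, -1.2]
width: 0.0207
```

Request:
apply_moves([
  {"dx":0,"dy":0,"dz":-2,"spin":0,"hand":1},
  {"dx":0,"dy":0,"dz":0,"spin":0,"hand":1},
  {"dx":0,"dy":0,"dz":0,"spin":0,"hand":0.6},
  {"dx":0,"dy":0,"dz":0,"spin":0,"hand":0.4},
  {"dx":0,"dy":0,"dz":0,"spin":0,"hand":0.4},
])

```text
t: 7.18
eef_pos: [0.5038, 0.2468, 0.2828]
ee_rot: [-0.458, 1.57, 0.746]
force: [-0.9, 0.4, 0.3]
width: 0.0453
```

```bash
python3 - <<'E'
from h import *
crop('side',None,190,150,150,150,4,'pics/s4.png')
print(status.get_state()['eef_pos'])
E
```

```text
[0.5037481  0.2467403  0.28281252]
```

View pics/s4.png

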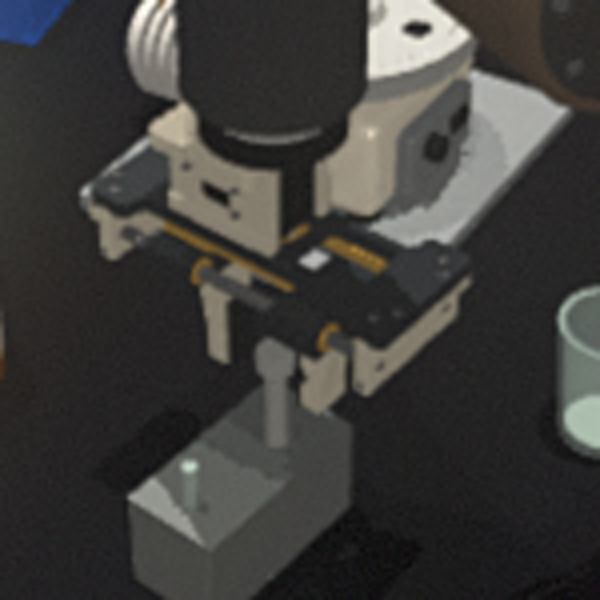

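Request:
apply_moves([
  {"dx":0,"dy":0,"dz":25,"spin":0,"hand":0},
  {"dx":0,"dy":0,"dz":50,"spin":0,"hand":0},
  {"dx":0,"dy":-10,"dz":55,"spin":0,"hand":0},
  {"dx":20,"dy":-50,"dz":12,"spin":-3.5,"hand":0},
  {"dx":20,"dy":-50,"dz":0,"spin":-3.5,"hand":0},
])

```text
t: 7.85
eef_pos: [0.5441, 0.136, 0.4267]
ee_rot: [-0.552, 1.567, 0.53]
force: [0.8, 0.1, -0.1]
width: 0.0873
```

```bash
python3 - <<'E'
from h import *
np.set_printoptions(precision=4,suppress=True)
from scipy.optimize import least_squares
c0=np.array([.569,-.0925])
for n in('top','side'):
    g=cv2.cvtColor(cv2.imread(f'pics/{n}0.png'),cv2.COLOR_BGR2GRAY).astype(float); g=cv2.GaussianBlur(g,(0,0),1)
    # radial search for outer edge of top face, at z=.14, against dark bg
    pts=[]
    for a in np.radians(np.arange(0,360,4)):
        r=np.arange(.090,.112,.0005)
        uv=np.array([proj(n,[c0[0]+x*np.cos(a),c0[1]+x*np.sin(a),.14]) for x in r]).astype(np.float32)
        v=cv2.remap(g.astype(np.float32),uv[:,0][None],uv[:,1][None],cv2.INTER_LINEAR)[0]
        d=np.gradient(v); i=np.argmin(d)
        if -d[i]>2 and 2<i<len(r)-3: pts.append([c0[0]+r[i]*np.cos(a),c0[1]+r[i]*np.sin(a)])
    pts=np.array(pts)
    s=least_squares(lambda p:np.hypot(*(pts-p[:2]).T)-p[2],[*c0,.1],loss='soft_l1',f_scale=.001)
    s2=least_squares(lambda p:np.hypot(*(pts-p[:2]).T)-.1,c0,loss='soft_l1',f_scale=.001)
    print(n,len(pts),s.x,s2.x,np.median(abs(s2.fun)))
    m=(cv2.imread(f'pics/{n}0.png').max(2)<55).astype(np.uint8)
crop('top',None,250,140,140,135,5,'pics/t5.png')
s=status.get_state();print(s['t'],s['eef_pos'])
E
```

```text
Traceback (most recent call last):
  File "h.py", line 15, in proj
    c,R,e=cam(n); p=R.T@(np.array(P)-e); return np.array([c['cx']+c['fx']*p[0]/-p[2],c['cy']-c['fy']*p[1]/-p[2]])
          ~~~^^^
  File "h.py", line 5, in cam
    c=viewer.camera_info(n); return c,Ro.from_euler('xyz',c['attitude']).as_matrix(),np.array(c['eye'])
ValueError: time passes only in moves, steps and waits
```

```bash
sed -i 's/^def cam/import functools\n@functools.cache\ndef cam/' h.py; python3 - <<'E'
from h import *
np.set_printoptions(precision=4,suppress=True)
from scipy.optimize import least_squares
c0=np.array([.569,-.0925])
for n in('top','side'):
    g=cv2.cvtColor(cv2.imread(f'pics/{n}0.png'),cv2.COLOR_BGR2GRAY).astype(float); g=cv2.GaussianBlur(g,(0,0),1)
    pts=[]
    for a in np.radians(np.arange(0,360,4)):
        r=np.arange(.090,.112,.0005)
        uv=np.array([proj(n,[c0[0]+x*np.cos(a),c0[1]+x*np.sin(a),.14]) for x in r]).astype(np.float32)
        v=cv2.remap(g.astype(np.float32),uv[:,0][None],uv[:,1][None],cv2.INTER_LINEAR)[0]
        d=np.gradient(v); i=np.argmin(d)
        if -d[i]>2 and 2<i<len(r)-3: pts.append([c0[0]+r[i]*np.cos(a),c0[1]+r[i]*np.sin(a)])
    pts=np.array(pts)
    s=least_squares(lambda p:np.hypot(*(pts-p[:2]).T)-p[2],[*c0,.1],loss='soft_l1',f_scale=.001)
    s2=least_squares(lambda p:np.hypot(*(pts-p[:2]).T)-.1,c0,loss='soft_l1',f_scale=.001)
    print(n,len(pts),s.x,s2.x,np.median(abs(s2.fun)))
crop('top',None,250,140,140,135,5,'pics/t5.png')
s=status.get_state();print(s['t'],s['eef_pos'])
E
```

```text
top 82 [ 0.5693 -0.0925  0.1   ] [ 0.5693 -0.0925] 0.0008025859591929349
side 87 [ 0.5723 -0.0923  0.1002] [ 0.5723 -0.0923] 0.0007745203121753419
7.9 [0.5451 0.1314 0.4257]
```

View pics/t5.png

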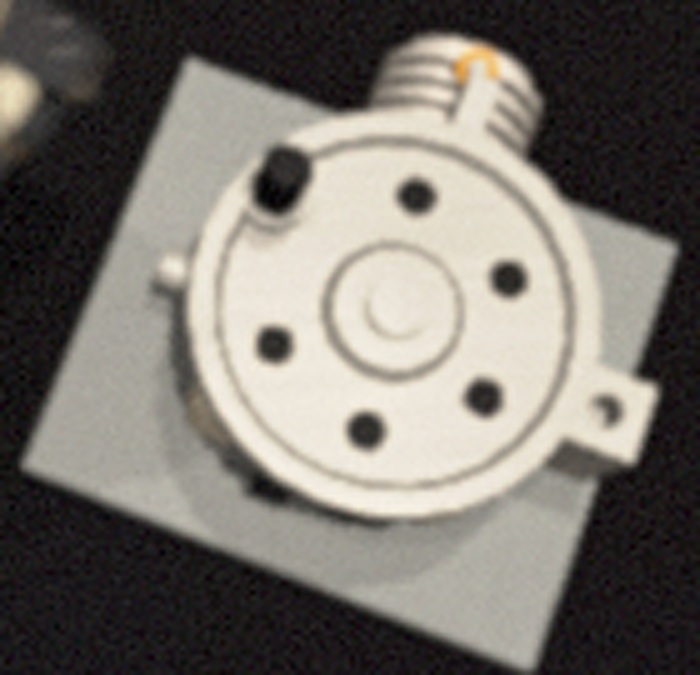

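Request:
apply_moves([
  {"dx":24,"dy":-53,"dz":0,"spin":-3,"hand":0},
  {"dx":24,"dy":-53,"dz":0,"spin":-3,"hand":0},
  {"dx":24,"dy":-53,"dz":0,"spin":-3,"hand":0},
  {"dx":0,"dy":0,"dz":0,"spin":0,"hand":0},
  {"dx":0,"dy":0,"dz":0,"spin":0,"hand":0},
])

```text
t: 8.52
eef_pos: [0.6156, -0.0225, 0.4243]
ee_rot: [2.121, 1.57, 3.044]
force: [0.7, 0.1, 0.1]
width: 0.0872
```

```bash
cat >> h.py <<'E'
HUB=np.array([.5705,-.0924])
def st():
    s=status.get_state(); R=Ro.from_euler('xyz',s['ee_rot']).as_matrix(); y=R[:,1]; g=s['eef_pos']+.159*R[:,0]
    d=g[:2]-HUB; th=np.arctan2(d[1],d[0]); r=np.hypot(*d); f=s['force'][:2]
    er=d/r; et=np.array([er[1],-er[0]])
    print('t',round(s['t'],2),'g',g.round(4),'jaw',round(np.degrees(np.arctan2(y[1],y[0])),1),'th',round(np.degrees(th),1),'r',round(r,4),'Fr',round(f@er,1),'Ft(cw)',round(f@et,1),'F',s['force'].round(1),'w',round(s['width'],4),'q6',s['q'][5].round(2))
E
python3 -c "
from h import *
st();crop('side',None,205,60,130,130,5,'pics/s6.png')"
```

```text
t 8.53 g [ 0.6155 -0.0225  0.2653] jaw 142.9 th 57.2 r 0.0831 Fr 0.5 Ft(cw) 0.5 F [0.7 0.1 0.1] w 0.0872 q6 -0.93
```

View pics/s6.png

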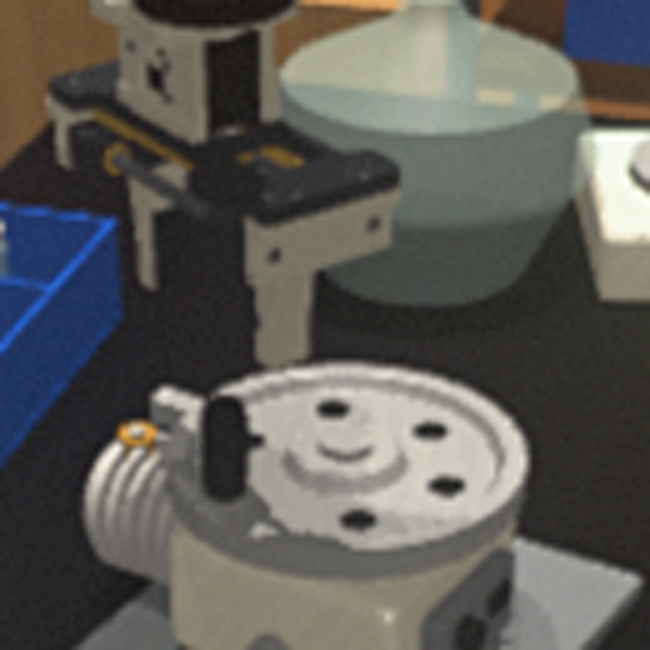

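Request:
apply_moves([
  {"dx":3,"dy":-6,"dz":-40,"spin":0,"hand":0},
  {"dx":0,"dy":0,"dz":-40,"spin":0,"hand":0},
  {"dx":0,"dy":0,"dz":-14,"spin":0,"hand":0},
  {"dx":0,"dy":0,"dz":0,"spin":0,"hand":0.4},
  {"dx":0,"dy":0,"dz":0,"spin":0,"hand":0.6},
], grip_force=30)

```text
t: 9.2
eef_pos: [0.6193, -0.0277, 0.3325]
ee_rot: [-0.862, 1.568, 0.063]
force: [0.4, 0.5, 0.1]
width: 0.073
```

```bash
python3 -c "
from h import *
st();crop('side',None,205,80,130,130,5,'pics/s7.png')"
```

```text
t 9.2 g [ 0.6197 -0.0277  0.1735] jaw 143.0 th 52.7 r 0.0813 Fr 0.6 Ft(cw) -0.0 F [0.4 0.5 0.1] w 0.073 q6 -0.92
```

View pics/s7.png

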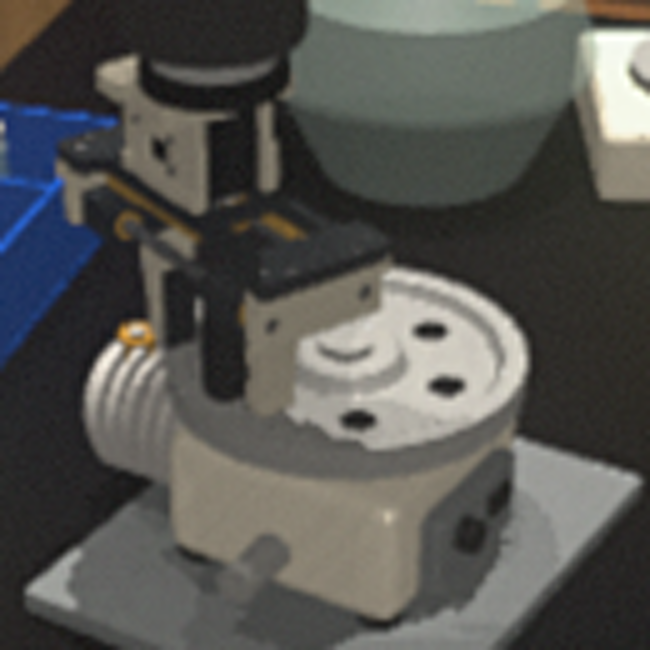

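Request:
apply_moves([
  {"dx":0,"dy":0,"dz":0,"spin":0,"hand":0.66},
  {"dx":0,"dy":0,"dz":0,"spin":0,"hand":0.66},
  {"dx":0,"dy":0,"dz":0,"spin":0,"hand":0.66},
  {"dx":0,"dy":0,"dz":0,"spin":0,"hand":0.66},
  {"dx":0,"dy":0,"dz":0,"spin":0,"hand":0.66},
])

```text
t: 9.88
eef_pos: [0.6187, -0.0283, 0.3306]
ee_rot: [2.466, 1.571, -2.893]
force: [0.9, 0.4, 0.1]
width: 0.0303
```

```bash
python3 -c "
from h import *
st()
# waypoints every 0.1 rad at r=.08
import numpy as np
th0=np.radians(53.3);p=HUB+.08*np.array([np.cos(th0),np.sin(th0)])
for k in range(0,27):
    a=th0-.1*k; q=HUB+.08*np.array([np.cos(a),np.sin(a)]); print(k,round(np.degrees(a),1),(q*1000).round(1),((q-p)*1000).round(1)); p=q
"
```

```text
t 9.88 g [ 0.6187 -0.0283  0.1716] jaw 143.0 th 53.0 r 0.0802 Fr 0.9 Ft(cw) 0.5 F [0.9 0.4 0.1] w 0.0303 q6 -0.92
0 53.3 [618.3 -28.3] [0. 0.]
1 47.6 [624.5 -33.4] [ 6.2 -5.1]
2 41.8 [630.1 -39. ] [ 5.6 -5.7]
3 36.1 [635.1 -45.3] [ 5.  -6.2]
4 30.4 [639.5 -51.9] [ 4.4 -6.7]
5 24.7 [643.2 -59. ] [ 3.7 -7.1]
6 18.9 [646.2 -66.5] [ 3.  -7.4]
7 13.2 [648.4 -74.1] [ 2.2 -7.7]
8 7.5 [649.8 -82. ] [ 1.4 -7.9]
9 1.7 [650.5 -90. ] [ 0.6 -8. ]
10 -4.0 [650.3 -98. ] [-0.2 -8. ]
11 -9.7 [ 649.4 -105.9] [-1.  -7.9]
12 -15.5 [ 647.6 -113.7] [-1.7 -7.8]
13 -21.2 [ 645.1 -121.3] [-2.5 -7.6]
14 -26.9 [ 641.8 -128.6] [-3.3 -7.3]
15 -32.6 [ 637.9 -135.6] [-4.  -6.9]
16 -38.4 [ 633.2 -142.1] [-4.6 -6.5]
17 -44.1 [ 627.9 -148.1] [-5.3 -6. ]
18 -49.8 [ 622.1 -153.5] [-5.8 -5.5]
19 -55.6 [ 615.7 -158.4] [-6.4 -4.8]
20 -61.3 [ 608.9 -162.6] [-6.8 -4.2]
21 -67.0 [ 601.7 -166.1] [-7.2 -3.5]
22 -72.8 [ 594.2 -168.8] [-7.5 -2.7]
23 -78.5 [ 586.5 -170.8] [-7.7 -2. ]
24 -84.2 [ 578.6 -172. ] [-7.9 -1.2]
25 -89.9 [ 570.6 -172.4] [-8.  -0.4]
26 -95.7 [ 562.6 -172. ] [-8.   0.4]
```

Request:
apply_moves([
  {"dx":1.2,"dy":-1.0,"dz":0,"spin":-1.15,"hand":0.66},
  {"dx":1.2,"dy":-1.0,"dz":0,"spin":-1.15,"hand":0.66},
  {"dx":1.2,"dy":-1.0,"dz":0,"spin":-1.15,"hand":0.66},
  {"dx":1.2,"dy":-1.0,"dz":0,"spin":-1.15,"hand":0.66},
  {"dx":1.2,"dy":-1.1,"dz":0,"spin":-1.15,"hand":0.66},
])

```text
t: 10.5
eef_pos: [0.6246, -0.0333, 0.3306]
ee_rot: [1.948, 1.57, 2.771]
force: [-3.6, 2.3, 1.4]
width: 0.0302
```

```bash
python3 -c "
from h import *
st()"
```

```text
t 10.5 g [ 0.6245 -0.0333  0.1716] jaw 137.1 th 47.6 r 0.0801 Fr -0.7 Ft(cw) -4.2 F [-3.6  2.3  1.4] w 0.0302 q6 -1.01
```

Request:
apply_moves([
  {"dx":1.1,"dy":-1.1,"dz":0,"spin":-1.15,"hand":0.66},
  {"dx":1.1,"dy":-1.1,"dz":0,"spin":-1.15,"hand":0.66},
  {"dx":1.1,"dy":-1.1,"dz":0,"spin":-1.15,"hand":0.66},
  {"dx":1.1,"dy":-1.2,"dz":0,"spin":-1.15,"hand":0.66},
  {"dx":1.2,"dy":-1.2,"dz":0,"spin":-1.15,"hand":0.66},
])

```text
t: 11.12
eef_pos: [0.6304, -0.0392, 0.3306]
ee_rot: [1.182, 1.571, 1.904]
force: [-3.3, 4.2, 0.4]
width: 0.0298
```

```bash
python3 -c "
from h import *
st()"
```

```text
t 11.12 g [ 0.6304 -0.0391  0.1716] jaw 131.4 th 41.6 r 0.0802 Fr 0.4 Ft(cw) -5.3 F [-3.3  4.2  0.4] w 0.0298 q6 -1.1
```

Request:
apply_moves([
  {"dx":1.0,"dy":-1.2,"dz":0,"spin":-1.15,"hand":0.66},
  {"dx":1.0,"dy":-1.2,"dz":0,"spin":-1.15,"hand":0.66},
  {"dx":1.0,"dy":-1.3,"dz":0,"spin":-1.15,"hand":0.66},
  {"dx":1.0,"dy":-1.3,"dz":0,"spin":-1.15,"hand":0.66},
  {"dx":1.0,"dy":-1.3,"dz":0,"spin":-1.15,"hand":0.66},
])

```text
t: 11.75
eef_pos: [0.6354, -0.0455, 0.3306]
ee_rot: [0.267, 1.571, 0.889]
force: [-3.1, 3.5, 1.1]
width: 0.0301
```

```bash
python3 -c "
from h import *
st()"
```

```text
t 11.75 g [ 0.6354 -0.0455  0.1716] jaw 125.6 th 35.9 r 0.0801 Fr -0.5 Ft(cw) -4.7 F [-3.1  3.5  1.1] w 0.0301 q6 -1.18
```

Request:
apply_moves([
  {"dx":0.9,"dy":-1.3,"dz":0,"spin":-1.15,"hand":0.66},
  {"dx":0.9,"dy":-1.3,"dz":0,"spin":-1.15,"hand":0.66},
  {"dx":0.9,"dy":-1.3,"dz":0,"spin":-1.15,"hand":0.66},
  {"dx":0.9,"dy":-1.4,"dz":0,"spin":-1.15,"hand":0.66},
  {"dx":0.8,"dy":-1.4,"dz":0,"spin":-1.15,"hand":0.66},
])

```text
t: 12.38
eef_pos: [0.6398, -0.0521, 0.3307]
ee_rot: [0.045, 1.571, 0.566]
force: [-2.9, 4.1, 0.4]
width: 0.0296
```

```bash
python3 -c "
from h import *
st()"
```

```text
t 12.38 g [ 0.6398 -0.0521  0.1717] jaw 119.9 th 30.1 r 0.0802 Fr -0.5 Ft(cw) -5.0 F [-2.9  4.1  0.4] w 0.0296 q6 -1.27
```

Request:
apply_moves([
  {"dx":0.8,"dy":-1.4,"dz":0,"spin":-1.15,"hand":0.66},
  {"dx":0.8,"dy":-1.4,"dz":0,"spin":-1.15,"hand":0.66},
  {"dx":0.7,"dy":-1.4,"dz":0,"spin":-1.15,"hand":0.66},
  {"dx":0.7,"dy":-1.4,"dz":0,"spin":-1.15,"hand":0.66},
  {"dx":0.7,"dy":-1.5,"dz":0,"spin":-1.15,"hand":0.66},
])

```text
t: 13.0
eef_pos: [0.6435, -0.0593, 0.3307]
ee_rot: [-0.06, 1.571, 0.362]
force: [-1.4, 3.2, -1.7]
width: 0.0298
```

```bash
python3 -c "
from h import *
st()"
```

```text
t 13.0 g [ 0.6435 -0.0593  0.1717] jaw 114.1 th 24.4 r 0.0802 Fr 0.0 Ft(cw) -3.5 F [-1.4  3.2 -1.7] w 0.0298 q6 -1.36
```

Request:
apply_moves([
  {"dx":0.6,"dy":-1.5,"dz":0,"spin":-1.15,"hand":0.66},
  {"dx":0.6,"dy":-1.5,"dz":0,"spin":-1.15,"hand":0.66},
  {"dx":0.6,"dy":-1.5,"dz":0,"spin":-1.15,"hand":0.66},
  {"dx":0.6,"dy":-1.5,"dz":0,"spin":-1.15,"hand":0.66},
  {"dx":0.6,"dy":-1.5,"dz":0,"spin":-1.15,"hand":0.66},
])

```text
t: 13.62
eef_pos: [0.6465, -0.0668, 0.3307]
ee_rot: [1.809, 1.571, 2.13]
force: [-1.1, 3.6, -0.9]
width: 0.0299
```

```bash
python3 -c "
from h import *
st()"
```

```text
t 13.62 g [ 0.6465 -0.0668  0.1717] jaw 108.4 th 18.6 r 0.0802 Fr 0.1 Ft(cw) -3.8 F [-1.1  3.6 -0.9] w 0.0299 q6 -1.45
```

Request:
apply_moves([
  {"dx":0.4,"dy":-1.5,"dz":0,"spin":-1.15,"hand":0.66},
  {"dx":0.4,"dy":-1.5,"dz":0,"spin":-1.15,"hand":0.66},
  {"dx":0.4,"dy":-1.5,"dz":0,"spin":-1.15,"hand":0.66},
  {"dx":0.5,"dy":-1.6,"dz":0,"spin":-1.15,"hand":0.66},
  {"dx":0.5,"dy":-1.6,"dz":0,"spin":-1.15,"hand":0.66},
])

```text
t: 14.25
eef_pos: [0.6486, -0.0745, 0.3306]
ee_rot: [2.662, 1.571, 2.882]
force: [-0.9, 4.4, -1.4]
width: 0.0299
```

```bash
python3 -c "
from h import *
st()"
```

```text
t 14.25 g [ 0.6486 -0.0745  0.1716] jaw 102.6 th 12.9 r 0.0802 Fr 0.1 Ft(cw) -4.5 F [-0.9  4.4 -1.4] w 0.0299 q6 -1.53
```

Request:
apply_moves([
  {"dx":0.3,"dy":-1.6,"dz":0,"spin":-1.15,"hand":0.66},
  {"dx":0.3,"dy":-1.6,"dz":0,"spin":-1.15,"hand":0.66},
  {"dx":0.3,"dy":-1.6,"dz":0,"spin":-1.15,"hand":0.66},
  {"dx":0.3,"dy":-1.6,"dz":0,"spin":-1.15,"hand":0.66},
  {"dx":0.2,"dy":-1.5,"dz":0,"spin":-1.15,"hand":0.66},
])

```text
t: 14.88
eef_pos: [0.6501, -0.0824, 0.3307]
ee_rot: [0.082, 1.571, 0.202]
force: [0.7, 4.7, -1.3]
width: 0.0301
```

```bash
python3 -c "
from h import *
st()"
```

```text
t 14.88 g [ 0.6501 -0.0824  0.1717] jaw 96.9 th 7.2 r 0.0802 Fr 1.2 Ft(cw) -4.6 F [ 0.7  4.7 -1.3] w 0.0301 q6 -1.62
```

Request:
apply_moves([
  {"dx":0.2,"dy":-1.6,"dz":0,"spin":-1.15,"hand":0.66},
  {"dx":0.1,"dy":-1.6,"dz":0,"spin":-1.15,"hand":0.66},
  {"dx":0.1,"dy":-1.6,"dz":0,"spin":-1.15,"hand":0.66},
  {"dx":0.1,"dy":-1.6,"dz":0,"spin":-1.15,"hand":0.66},
  {"dx":0.1,"dy":-1.6,"dz":0,"spin":-1.15,"hand":0.66},
])

```text
t: 15.5
eef_pos: [0.6507, -0.0904, 0.3307]
ee_rot: [0.161, 1.571, 0.181]
force: [-0.4, 4.3, -1.3]
width: 0.0301
```

```bash
python3 -c "
from h import *
st()"
```

```text
t 15.5 g [ 0.6507 -0.0904  0.1717] jaw 91.1 th 1.4 r 0.0802 Fr -0.3 Ft(cw) -4.3 F [-0.4  4.3 -1.3] w 0.0301 q6 -1.71
```

Request:
apply_moves([
  {"dx":0.0,"dy":-1.6,"dz":0,"spin":-1.15,"hand":0.66},
  {"dx":0.0,"dy":-1.6,"dz":0,"spin":-1.15,"hand":0.66},
  {"dx":0.0,"dy":-1.6,"dz":0,"spin":-1.15,"hand":0.66},
  {"dx":-0.1,"dy":-1.6,"dz":0,"spin":-1.15,"hand":0.66},
  {"dx":-0.1,"dy":-1.6,"dz":0,"spin":-1.15,"hand":0.66},
])

```text
t: 16.12
eef_pos: [0.6505, -0.0984, 0.3307]
ee_rot: [0.056, 1.571, -0.025]
force: [0.6, 4.7, -1.4]
width: 0.0297
```

```bash
python3 -c "
from h import *
st()"
```

```text
t 16.12 g [ 0.6505 -0.0984  0.1717] jaw 85.4 th -4.3 r 0.0802 Fr 0.3 Ft(cw) -4.7 F [ 0.6  4.7 -1.4] w 0.0297 q6 -1.8
```

Request:
apply_moves([
  {"dx":-0.2,"dy":-1.6,"dz":0,"spin":-1.15,"hand":0.66},
  {"dx":-0.2,"dy":-1.6,"dz":0,"spin":-1.15,"hand":0.66},
  {"dx":-0.2,"dy":-1.6,"dz":0,"spin":-1.15,"hand":0.66},
  {"dx":-0.2,"dy":-1.6,"dz":0,"spin":-1.15,"hand":0.66},
  {"dx":-0.2,"dy":-1.5,"dz":0,"spin":-1.15,"hand":0.66},
])

```text
t: 16.75
eef_pos: [0.6494, -0.1063, 0.3307]
ee_rot: [-0.036, 1.571, -0.217]
force: [0.7, 5.0, -1.6]
width: 0.0298
```

```bash
python3 -c "
from h import *
st()"
```

```text
t 16.75 g [ 0.6494 -0.1063  0.1717] jaw 79.6 th -10.0 r 0.0801 Fr -0.1 Ft(cw) -5.1 F [ 0.7  5.  -1.6] w 0.0298 q6 -1.89
```

Request:
apply_moves([
  {"dx":-0.3,"dy":-1.6,"dz":0,"spin":-1.15,"hand":0.66},
  {"dx":-0.3,"dy":-1.6,"dz":0,"spin":-1.15,"hand":0.66},
  {"dx":-0.3,"dy":-1.6,"dz":0,"spin":-1.15,"hand":0.66},
  {"dx":-0.4,"dy":-1.5,"dz":0,"spin":-1.15,"hand":0.66},
  {"dx":-0.4,"dy":-1.5,"dz":0,"spin":-1.15,"hand":0.66},
])

```text
t: 17.38
eef_pos: [0.6477, -0.1141, 0.3307]
ee_rot: [0.264, 1.571, -0.017]
force: [1.1, 4.3, -3.1]
width: 0.0302
```

```bash
python3 -c "
from h import *
st()"
```

```text
t 17.38 g [ 0.6478 -0.1141  0.1717] jaw 73.9 th -15.7 r 0.0803 Fr -0.1 Ft(cw) -4.5 F [ 1.1  4.3 -3.1] w 0.0302 q6 -1.97
```

Request:
apply_moves([
  {"dx":-0.5,"dy":-1.5,"dz":0,"spin":-1.15,"hand":0.66},
  {"dx":-0.5,"dy":-1.5,"dz":0,"spin":-1.15,"hand":0.66},
  {"dx":-0.5,"dy":-1.5,"dz":0,"spin":-1.15,"hand":0.66},
  {"dx":-0.5,"dy":-1.5,"dz":0,"spin":-1.15,"hand":0.66},
  {"dx":-0.6,"dy":-1.5,"dz":0,"spin":-1.15,"hand":0.66},
])

```text
t: 18.0
eef_pos: [0.6452, -0.1215, 0.3307]
ee_rot: [0.886, 1.57, 0.504]
force: [1.7, 5.3, -2.2]
width: 0.0298
```

```bash
python3 -c "
from h import *
st()"
```

```text
t 18.0 g [ 0.6452 -0.1214  0.1717] jaw 68.1 th -21.2 r 0.0802 Fr -0.3 Ft(cw) -5.6 F [ 1.7  5.3 -2.2] w 0.0298 q6 -2.06
```

Request:
apply_moves([
  {"dx":-0.6,"dy":-1.5,"dz":0,"spin":-1.15,"hand":0.66},
  {"dx":-0.6,"dy":-1.5,"dz":0,"spin":-1.15,"hand":0.66},
  {"dx":-0.7,"dy":-1.5,"dz":0,"spin":-1.15,"hand":0.66},
  {"dx":-0.7,"dy":-1.4,"dz":0,"spin":-1.15,"hand":0.66},
  {"dx":-0.7,"dy":-1.4,"dz":0,"spin":-1.15,"hand":0.66},
])

```text
t: 18.62
eef_pos: [0.6422, -0.1284, 0.3307]
ee_rot: [1.003, 1.569, 0.521]
force: [4.1, 6.8, -3.0]
width: 0.0298
```

```bash
python3 -c "
from h import *
st()"
```

```text
t 18.62 g [ 0.6424 -0.1282  0.1717] jaw 62.4 th -26.5 r 0.0803 Fr 0.7 Ft(cw) -7.9 F [ 4.1  6.8 -3. ] w 0.0298 q6 -2.15
```

Request:
apply_moves([
  {"dx":-0.7,"dy":-1.4,"dz":0,"spin":-1.15,"hand":0.66},
  {"dx":-0.8,"dy":-1.4,"dz":0,"spin":-1.15,"hand":0.66},
  {"dx":-0.8,"dy":-1.4,"dz":0,"spin":-1.15,"hand":0.66},
  {"dx":-0.8,"dy":-1.4,"dz":0,"spin":-1.15,"hand":0.66},
  {"dx":-0.9,"dy":-1.3,"dz":0,"spin":-1.15,"hand":0.66},
])

```text
t: 19.25
eef_pos: [0.6387, -0.1349, 0.3307]
ee_rot: [1.035, 1.568, 0.453]
force: [5.5, 8.1, -3.6]
width: 0.0301
```

```bash
python3 -c "
from h import *
st()"
```

```text
t 19.25 g [ 0.6391 -0.1347  0.1717] jaw 56.7 th -31.6 r 0.0806 Fr 0.5 Ft(cw) -9.8 F [ 5.5  8.1 -3.6] w 0.0301 q6 -2.24
```

Request:
apply_moves([
  {"dx":-0.9,"dy":-1.3,"dz":0,"spin":-1.15,"hand":0.66},
  {"dx":-0.9,"dy":-1.3,"dz":0,"spin":-1.15,"hand":0.66},
  {"dx":-0.9,"dy":-1.3,"dz":0,"spin":-1.15,"hand":0.66},
  {"dx":-0.9,"dy":-1.3,"dz":0,"spin":-1.15,"hand":0.66},
  {"dx":-1.0,"dy":-1.3,"dz":0,"spin":-1.15,"hand":0.66},
])

```text
t: 19.88
eef_pos: [0.6345, -0.1411, 0.3308]
ee_rot: [1.071, 1.567, 0.389]
force: [7.4, 10.2, -5.2]
width: 0.0297
```

```bash
python3 -c "
from h import *
st()"
```

```text
t 19.88 g [ 0.6351 -0.1408  0.1718] jaw 50.9 th -36.8 r 0.0808 Fr -0.2 Ft(cw) -12.5 F [ 7.4 10.2 -5.2] w 0.0297 q6 -2.33
```

Request:
apply_moves([
  {"dx":-1.0,"dy":-1.2,"dz":0,"spin":-1.15,"hand":0.66},
  {"dx":-1.0,"dy":-1.2,"dz":0,"spin":-1.15,"hand":0.66},
  {"dx":-1.1,"dy":-1.2,"dz":0,"spin":-1.15,"hand":0.66},
  {"dx":-1.1,"dy":-1.2,"dz":0,"spin":-1.15,"hand":0.66},
  {"dx":-1.1,"dy":-1.2,"dz":0,"spin":-1.15,"hand":0.66},
])

```text
t: 20.5
eef_pos: [0.6297, -0.1469, 0.3308]
ee_rot: [1.116, 1.565, 0.333]
force: [10.1, 9.6, -5.7]
width: 0.03
```

```bash
python3 -c "
from h import *
st()"
```

```text
t 20.5 g [ 0.6305 -0.1466  0.1718] jaw 45.2 th -42.1 r 0.0809 Fr 1.0 Ft(cw) -13.9 F [10.1  9.6 -5.7] w 0.03 q6 -2.42
```

Request:
apply_moves([
  {"dx":-1.1,"dy":-1.1,"dz":0,"spin":-1.15,"hand":0.66},
  {"dx":-1.1,"dy":-1.1,"dz":0,"spin":-1.15,"hand":0.66},
  {"dx":-1.2,"dy":-1.1,"dz":0,"spin":-1.15,"hand":0.66},
  {"dx":-1.2,"dy":-1.1,"dz":0,"spin":-1.15,"hand":0.66},
  {"dx":-1.2,"dy":-1.1,"dz":0,"spin":-1.15,"hand":0.66},
])

```text
t: 21.12
eef_pos: [0.6243, -0.1524, 0.3309]
ee_rot: [1.16, 1.564, 0.278]
force: [11.9, 9.0, -7.0]
width: 0.0298
```

```bash
python3 -c "
from h import *
st()"
```

```text
t 21.12 g [ 0.6253 -0.1521  0.1719] jaw 39.4 th -47.5 r 0.081 Fr 1.4 Ft(cw) -14.8 F [11.9  9.  -7. ] w 0.0298 q6 -2.52
```

Request:
apply_moves([
  {"dx":-1.2,"dy":-1.0,"dz":0,"spin":-1.15,"hand":0.66},
  {"dx":-1.3,"dy":-1.0,"dz":0,"spin":-1.15,"hand":0.66},
  {"dx":-1.3,"dy":-1.0,"dz":0,"spin":-1.15,"hand":0.66},
  {"dx":-1.3,"dy":-0.9,"dz":0,"spin":-1.15,"hand":0.66},
  {"dx":-1.3,"dy":-0.9,"dz":0,"spin":-1.15,"hand":0.66},
])

```text
t: 21.75
eef_pos: [0.6182, -0.1573, 0.3309]
ee_rot: [1.184, 1.564, 0.202]
force: [13.6, 9.1, -8.6]
width: 0.0293
```

```bash
python3 -c "
from h import *
st()"
```

```text
t 21.75 g [ 0.6193 -0.157   0.1719] jaw 33.7 th -52.9 r 0.081 Fr 0.9 Ft(cw) -16.4 F [13.6  9.1 -8.6] w 0.0293 q6 -2.61
```

Request:
apply_moves([
  {"dx":-1.3,"dy":-0.9,"dz":0,"spin":-1.15,"hand":0.66},
  {"dx":-1.3,"dy":-0.9,"dz":0,"spin":-1.15,"hand":0.66},
  {"dx":-1.4,"dy":-0.8,"dz":0,"spin":-1.15,"hand":0.66},
  {"dx":-1.4,"dy":-0.8,"dz":0,"spin":-1.15,"hand":0.66},
  {"dx":-1.4,"dy":-0.8,"dz":0,"spin":-1.15,"hand":0.66},
])

```text
t: 22.38
eef_pos: [0.6115, -0.1617, 0.331]
ee_rot: [1.222, 1.563, 0.139]
force: [14.3, 6.9, -9.2]
width: 0.0299
```

```bash
python3 -c "
from h import *
st()"
```

```text
t 22.38 g [ 0.6127 -0.1616  0.172 ] jaw 27.9 th -58.6 r 0.081 Fr 1.6 Ft(cw) -15.8 F [14.3  6.9 -9.2] w 0.0299 q6 -2.7
```

Request:
apply_moves([
  {"dx":-1.4,"dy":-0.8,"dz":0,"spin":-1.15,"hand":0.66},
  {"dx":-1.4,"dy":-0.7,"dz":0,"spin":-1.15,"hand":0.66},
  {"dx":-1.4,"dy":-0.7,"dz":0,"spin":-1.15,"hand":0.66},
  {"dx":-1.5,"dy":-0.7,"dz":0,"spin":-1.15,"hand":0.66},
  {"dx":-1.5,"dy":-0.6,"dz":0,"spin":-1.15,"hand":0.66},
])

```text
t: 23.0
eef_pos: [0.6042, -0.1656, 0.3309]
ee_rot: [1.249, 1.564, 0.065]
force: [13.5, 5.1, -9.3]
width: 0.0299
```

```bash
python3 -c "
from h import *
st()"
```

```text
t 23.0 g [ 0.6053 -0.1655  0.1719] jaw 22.2 th -64.6 r 0.081 Fr 1.2 Ft(cw) -14.4 F [13.5  5.1 -9.3] w 0.0299 q6 -2.8
```

Request:
apply_moves([
  {"dx":-1.5,"dy":-0.6,"dz":0,"spin":-0.5,"hand":0.66},
  {"dx":-1.5,"dy":-0.6,"dz":0,"spin":-0.5,"hand":0.66},
  {"dx":-1.5,"dy":-0.5,"dz":0,"spin":-0.5,"hand":0.66},
  {"dx":-1.5,"dy":-0.5,"dz":0,"spin":-0.5,"hand":0.66},
  {"dx":-1.5,"dy":-0.5,"dz":0,"spin":-0.5,"hand":0.66},
])

```text
t: 23.62
eef_pos: [0.5962, -0.1686, 0.3309]
ee_rot: [1.239, 1.565, 0.012]
force: [11.7, 4.1, -7.6]
width: 0.0298
```

```bash
python3 -c "
from h import *
st()"
```

```text
t 23.62 g [ 0.5971 -0.1686  0.1719] jaw 19.7 th -70.7 r 0.0807 Fr -0.0 Ft(cw) -12.4 F [11.7  4.1 -7.6] w 0.0298 q6 -2.84
```

Request:
apply_moves([
  {"dx":-1.5,"dy":-0.4,"dz":0,"spin":-0.5,"hand":0.66},
  {"dx":-1.5,"dy":-0.4,"dz":0,"spin":-0.5,"hand":0.66},
  {"dx":-1.5,"dy":-0.4,"dz":0,"spin":-0.5,"hand":0.66},
  {"dx":-1.6,"dy":-0.4,"dz":0,"spin":-0.5,"hand":0.66},
  {"dx":-1.6,"dy":-0.4,"dz":0,"spin":-0.5,"hand":0.66},
])

```text
t: 24.25
eef_pos: [0.5879, -0.1709, 0.3308]
ee_rot: [1.185, 1.567, -0.086]
force: [8.9, 2.7, -7.5]
width: 0.0302
```

```bash
python3 -c "
from h import *
st()"
```

```text
t 24.25 g [ 0.5885 -0.171   0.1718] jaw 17.2 th -77.1 r 0.0806 Fr -0.6 Ft(cw) -9.3 F [ 8.9  2.7 -7.5] w 0.0302 q6 -2.88
```

Request:
apply_moves([
  {"dx":-1.6,"dy":-0.3,"dz":0,"spin":-0.5,"hand":0.66},
  {"dx":-1.6,"dy":-0.2,"dz":0,"spin":-0.5,"hand":0.66},
  {"dx":-1.6,"dy":-0.2,"dz":0,"spin":-0.5,"hand":0.66},
  {"dx":-1.6,"dy":-0.2,"dz":0,"spin":-0.5,"hand":0.66},
  {"dx":-1.6,"dy":-0.2,"dz":0,"spin":-0.5,"hand":0.66},
])

```text
t: 24.88
eef_pos: [0.5792, -0.1724, 0.3309]
ee_rot: [0.964, 1.569, -0.35]
force: [5.3, 1.2, -4.3]
width: 0.0297
```

```bash
python3 -c "
from h import *
st()"
```

```text
t 24.88 g [ 0.5795 -0.1725  0.1719] jaw 14.7 th -83.6 r 0.0806 Fr -0.6 Ft(cw) -5.4 F [ 5.3  1.2 -4.3] w 0.0297 q6 -2.92
```

Request:
apply_moves([
  {"dx":-0.5,"dy":0,"dz":0,"spin":0,"hand":0.66},
  {"dx":-0.5,"dy":-0.1,"dz":0,"spin":0,"hand":0.66},
  {"dx":-0.5,"dy":0,"dz":0,"spin":0,"hand":0.66},
  {"dx":-0.5,"dy":-0.1,"dz":0,"spin":0,"hand":0.66},
  {"dx":-0.5,"dy":0,"dz":0,"spin":0,"hand":0.66},
])

```text
t: 25.5
eef_pos: [0.576, -0.1723, 0.3309]
ee_rot: [0.537, 1.57, -0.777]
force: [4.2, 0.6, -1.3]
width: 0.0299
```

```bash
python3 -c "
from h import *
st()"
```

```text
t 25.5 g [ 0.5761 -0.1724  0.1719] jaw 14.7 th -86.0 r 0.0802 Fr -0.3 Ft(cw) -4.2 F [ 4.2  0.6 -1.3] w 0.0299 q6 -2.92
```

Request:
apply_moves([
  {"dx":0.3,"dy":0,"dz":0,"spin":0,"hand":0.66},
  {"dx":0.4,"dy":0,"dz":0,"spin":0,"hand":0.66},
  {"dx":0.4,"dy":0,"dz":0,"spin":0,"hand":0.66},
  {"dx":0.4,"dy":0,"dz":0,"spin":0,"hand":0.66},
  {"dx":0.4,"dy":0,"dz":0,"spin":0,"hand":0.66},
])

```text
t: 26.12
eef_pos: [0.5776, -0.1723, 0.3305]
ee_rot: [-1.806, 1.57, -3.12]
force: [0.7, 0.7, 0.9]
width: 0.0297
```

```bash
python3 -c "
from h import *
st();crop('top',None,250,140,140,135,5,'pics/t8.png');crop('side',None,205,80,130,130,5,'pics/s8.png');st()"
```

```text
t 26.12 g [ 0.5775 -0.1723  0.1715] jaw 14.7 th -85.0 r 0.0802 Fr -0.7 Ft(cw) -0.7 F [0.7 0.7 0.9] w 0.0297 q6 -2.92
t 26.23 g [ 0.5777 -0.1723  0.1716] jaw 14.7 th -84.9 r 0.0802 Fr 0.1 Ft(cw) 0.0 F [ 0.  -0.1 -0.3] w 0.0298 q6 -2.92
```

View pics/s8.png

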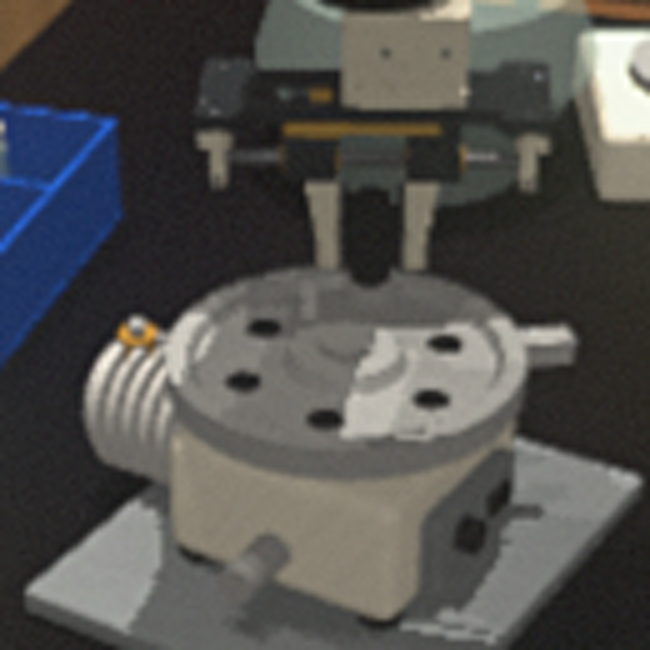

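Request:
apply_moves([
  {"dx":0,"dy":0,"dz":0,"spin":0,"hand":0.5},
  {"dx":0,"dy":0,"dz":0,"spin":0,"hand":0.2},
  {"dx":0,"dy":0,"dz":0,"spin":0,"hand":0},
  {"dx":0,"dy":0,"dz":0,"spin":0,"hand":0},
  {"dx":0,"dy":0,"dz":15,"spin":0,"hand":0},
])

```text
t: 26.85
eef_pos: [0.5776, -0.1722, 0.3451]
ee_rot: [-1.874, 1.568, 3.095]
force: [-0.2, -0.5, 0.4]
width: 0.0741
```

Request:
apply_moves([
  {"dx":0,"dy":0,"dz":25,"spin":0,"hand":0},
  {"dx":0,"dy":0,"dz":40,"spin":0,"hand":0},
  {"dx":0,"dy":0,"dz":40,"spin":0,"hand":0},
  {"dx":0,"dy":-30,"dz":20,"spin":0,"hand":0},
  {"dx":0,"dy":-50,"dz":0,"spin":0,"hand":0},
])

```text
t: 27.48
eef_pos: [0.5782, -0.2521, 0.4749]
ee_rot: [1.109, 1.565, -0.202]
force: [0.8, 0.4, -1.0]
width: 0.0881
```

Request:
apply_moves([
  {"dx":0,"dy":-50,"dz":0,"spin":0,"hand":0},
  {"dx":0,"dy":-50,"dz":0,"spin":0,"hand":0},
  {"dx":0,"dy":0,"dz":0,"spin":0,"hand":0},
  {"dx":0,"dy":0,"dz":0,"spin":0,"hand":0},
  {"dx":0,"dy":0,"dz":0,"spin":0,"hand":0},
])

```text
t: 28.1
eef_pos: [0.578, -0.3513, 0.4714]
ee_rot: [1.067, 1.57, -0.246]
force: [0.0, 0.4, 0.2]
width: 0.0876
```

```bash
python3 -c "
from h import *
st();crop('top',None,140,140,250,135,3,'pics/t9.png');crop('side',None,190,100,150,200,3,'pics/s9.png')
a=viewer.grab_frame('top').astype(int)
st()
crop('side',None,205,100,130,130,5,'pics/s10.png')"
```

```text
t 28.1 g [ 0.5781 -0.3513  0.3124] jaw 14.8 th -88.3 r 0.2591 Fr -0.4 Ft(cw) -0.1 F [0.  0.4 0.2] w 0.0876 q6 -2.63
t 28.25 g [ 0.5782 -0.3513  0.3122] jaw 14.8 th -88.3 r 0.259 Fr 0.0 Ft(cw) 0.1 F [-0.1 -0.   0.1] w 0.0875 q6 -2.63
```

View pics/t9.png

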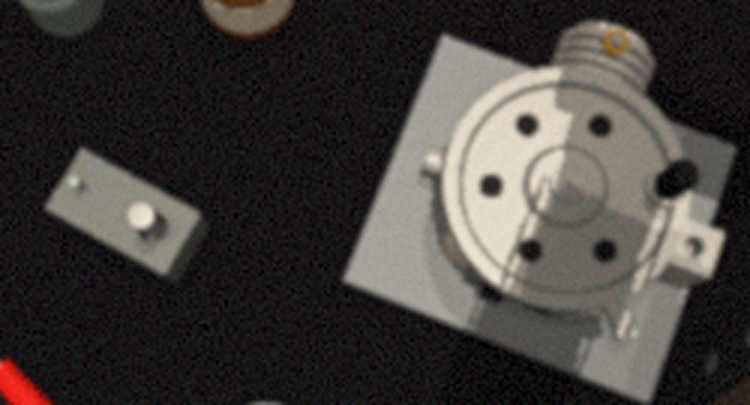

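View pics/s9.png

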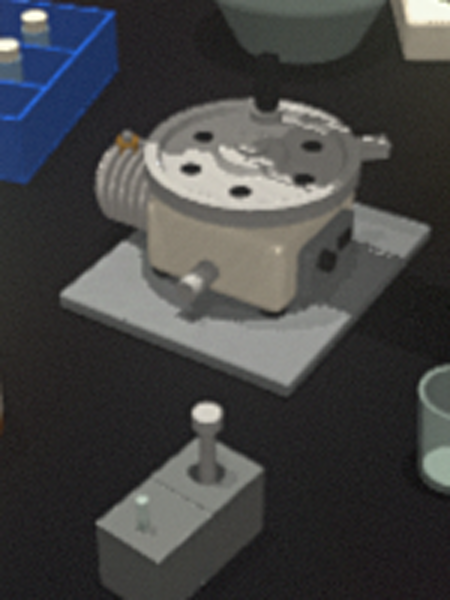

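View pics/s10.png

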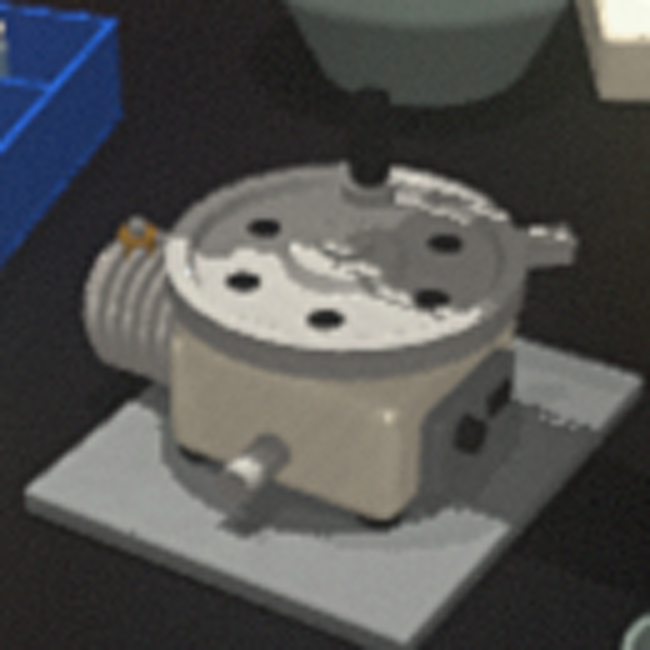

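```bash
python3 -c "
from station import arm
print(arm.job_done())"
```

```text
the job is handed in; nothing more can be done
None
```

The pin is in the stand and the wheel is resting just past the resistance peak. The job was handed in at about 28 s of the 72 s allowed; no verdict is reported.

- **Pin:** I drew it straight out of the block and lowered it into the empty hole of the grey stand. The last pictures show it standing upright in the hole. From the grip height, its lower end should be about 45 mm below the mouth.
- **Wheel:** I turned it clockwise by the handle with the jaws caging it loosely, at about 0.16 rad/s.
    - Friction was about 4.5 N at first, with a peak of about 16 N roughly 1.85 rad from the start. That is slightly above the 14 to 16 N given.
    - I stopped about 0.55 rad past the peak, where the force was back to 4.2 N. Radial force stayed under 2 N throughout.
- **Release:** I backed the hand off about 2 mm and the contact force fell to zero. I then opened the jaws and lifted clear.
- **Last checks:**
    - Pictures before and after letting go show the handle and lug in the same place, so the wheel neither sprang back nor kicked on.
    - The gauge stem is visibly raised, but I could not measure its exact height from the images.
    - The bottle, jar and beaker were only partly in the last crops. What shows of them is standing, and the arm did not go near them.
- **Disagreement:** the two cameras differed by 2–4 mm on most positions, so I used averages, and the grasps and the fit confirmed them.

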